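Set the batch number on a microscope-slide marker and print

ROBOT

A 6-joint arm with a two-finger parallel gripper is mounted at the origin on the work surface. World frame = base frame: x ahead of the robot, y to its left, z up, the work surface at z = 0. Lengths are in m, angles in rad, forces in N, time in s.
With the tool pointing down it reaches from about 0.3 to 0.775 m from the base axis. Payload 14.6 kg.
Tool frame: the origin (TCP) lies on the centre line of the jaws, within the pads' length; the fingertips stand 14 mm ahead of it and the grasp point (between the pads) lies 5 mm behind it; z points along the fingers, y is the direction in which the jaws open and shut (so a half turn about z gives the same grasp; the last joint's range is limited). The gripper opens to 85 mm and grips with 20 to 120 N. Pads are 22 mm wide; open, the fingers measure 114 mm over their backs; the gripper's body (76 mm by 85 mm) begins 54 mm behind the grasp point. The pads swing forward as they close: fully open they stand 13 mm farther back than shut.
Start: joints at [1.051, 0.3, 1.521, -0, 1.321, -0.067], TCP at [0.241, 0.495, 0.245] pointing down, gripper open.
Joint ranges: [-3.03, 3.03], [-0.79, 2.21], [0.23, 2.52], [-1.04, 4.18], [0, 3.07], [-2.55, 2.55]. Speed limits (rad/s): [2.22, 2.22, 2.57, 3.14, 3.14, 3.14].

INTERFACE

Orientations are given as a unit quaternion [x, y, z, w].
In Python, from workcell import env gives the robot as it stands.
- The arm moves only by the tool jog_arm, never from a script. Its argument "plan" is a list of rows, each an object with "travel": the shift along the tool's x, y, z in mm, a list of three; "twist": the turn about the tool's z in rad; "claw": the opening, from 0 (shut) to 1 (fully open). In form: [{"travel": [dx, dy, dz], "twist": twist, "claw": claw}, ...]. A call has exactly 5 rows; each row is the pose to reach, as a shift and turn from the pose commanded when the call began, along the tool's axes at that moment; what a row does not reach only later rows make up. A row lasts 1/12 s, in which the tool goes at most 41.7 mm and 7.16 degrees, less where a joint would pass 70% of its speed; a pose out of reach is approached as far as the arm can. A call with a gripper value outside its range is refused whole. The fingers move at their own pace and stop on an object; "squeeze" is the grip in N (left out, the last holds). Time passes only in rows, so rows that repeat a pose let the fingers close, or fill a call up. It gives the time, the measured TCP pose, the force and the opening at its end, in the units of the state.
- env.read_state(): the state, without advancing time (a new reading comes with each control period).
- env.snapshot(name): name is "scene" or "top" or "wrist"; returns a dict with "color" (400x640x3 uint8, red, green, blue), "camera_matrix" (3x3 intrinsics, pixels), "pose" (4x4, takes a point from camera to world coordinates); the wrist camera has in their place "T_tool_cam" (4x4, takes a point from camera to tool coordinates, whose origin is the TCP and whose axes are the flange's). Camera axes: x right, y up, looking along -z (the intrinsics and any distortion apply to the point x, -y, -z); pixel columns grow to the right and rows downward; lengths in m; the calibration is good to about 2 mm. A picture is of the moment at which its call begins: read the wrist's pose just before it. There is no depth.
- env.close_job(): hands the job in, once; it reports no verdict.
Trained networks look in a picture, given as the dict that the camera call returned (one of the last four; its "shot" number tells which), for a name from the list of things; names that differ only in an ending like _2 or _b are one class to them, and where a whole thing is asked for, a point or a joint stands for the part that bears it (a point fixed in the world has none). Each returns a list of dicts, best first, with "p" (0 to 1); they miss things now and then, are a little off and sometimes report something else, mostly with a low value. They report only what shows in the picture. A call takes as long as a camera call. They do not tell look-alikes from the thing itself.
- env.search_frame(label, picture): "bbox" ([centre column, centre row, width, height] in pixels, round what is visible of it).
- env.place_of(label, picture): "pixel" ([row, column] in pixels: a listed point, or the origin of a listed thing).
The state is a dict: "time": time; "joints": joint angles; "joint_vel": joint speeds; "joint_efforts": joint torques, N m; "tool_pos": TCP position; "ee_rot": TCP orientation; "ft_force": force on the tool from outside, world axes, zero at the start; "wrist_torque": the same for the moment, N m; "gripper_width": finger opening in m.
Only numpy, scipy, OpenCV 4.12 (cv2) and the standard library are available. Lean on these libraries where they do the work, as an engineer would, in place of code of your own. Each camera call takes 0.05 s, during which the arm holds its last target.

TASK

Set the slide marker to batch number 5: rub its rubber thumbwheel round with closed fingertips until the 5 stands centred in the little window, then press the blue print key well down and let go. Never print while another number shows, never push on the marker with more than about 20 N, and leave the glassware and boxes around it where they stand.

Things in the scene. Friction and masses are not known exactly. Their poses are not given: they have to be found in the camera images.
- marker: White slide marker fixed on the table, 124 mm (x) by 161 (y) by 91; origin on the table under the window, z up. Along y: cheek -77 to -65 mm (top 91), rubber thumbwheel -63 to -27, hood with window -25 to 25 (top 91), print block 26 to 81 (top 64). Housing before and behind the wheel (beyond x 48 mm) 64 high. Low slide bed to x -129 mm at y 53. Load it nowhere with more than 20 N
- wheel_mid (a point): Point fixed to the housing 101 mm above the table, over the middle of the black thumbwheel's width, its axle (along the marker's y) straight below. Wheel radius 47 mm, width 36. The axle height was set by hand: the real top of the rim is anywhere from 5 mm below to 5 mm above this point, to be found by touch. Its sides are nearly covered
- wheel_axle (a point): Housing point 54 mm above the table, nominal middle of the wheel's axle (47 mm below wheel_mid). The axle is sprung: it starts to sink at 2 to 3 N, then 1 mm per 6 N (20 N after 3 mm). The wheel is stiff, about 4.7 N at the rim, and stays where it is left; a light touch slips, a downward push of 9 to 14 N drives it by rubber friction
- drum (a joint): Angle of the number drum, rad, one piece with the thumbwheel. Digits 0 to 9 every 0.6283 rad: number n is centred in the window at n x 0.6283 (5 at 3.1416). It grows when the top of the wheel is rubbed towards the marker's +x; rim travel is 47 mm per rad. Stops at -0.15 and 5.8: no way round from 9 to 0
- window (a point): Centre of the reading window in the hood's top, 91 mm above the table; opening 18 mm along x, 22 mm along y, black edge. Black digits 13 mm high on a white drum, upright as read from the marker's -x side
- print_key (a joint): Travel of the blue print key, m: 0 up, 0.010 fully down. Spring key, about 7 N fully down; it prints beyond 0.006 and springs back up
- print_key_top (a point): Centre of the top of the round blue print key (38 mm across), pressed straight down
- stain_jar: Bystander: amber square jar with black cap, 48 x 48 x 97 mm, loose; origin under its centre
- dropper: Bystander: amber dropper bottle, 34 mm across, 85 mm high, loose; origin under its centre
- reagent: Bystander: white bottle with blue cap, 60 mm across, 130 mm high, loose; origin under its centre
- petri: Bystander: clear shallow dish, 90 mm across, 16 mm high, loose; origin under its centre
- slide_box: Bystander: blue slide box, 85 x 100 x 33 mm, loose; origin under its centre
- slide_tray: Bystander: yellow divided slide tray, 100 x 160 x 20 mm, loose; origin under its centre
- lens_pot: Bystander: black round pot, 40 mm across, 40 mm high, loose; origin under its centre
Not all that is in view belongs to the job. What is shaped like the marker but yellow is not meant.

How it is judged:
By the outcome, as a careful person would: the job done as asked, in the order asked, and still so for the second after the job is handed in, with the robot touching nothing.
It also fails if it takes over 64 s, if anything falls off the work surface, if the arm or the gripper's body presses on something with over 40 N, if the wrist force passes 120 N, or if a joint passes its speed limit or range.

## Working session

There is one attempt and no reset: what is moved stays moved. The work goes in short steps, Python scripts to look and compute and a tool call to move; the robot and the scene stay as the last step left them, time stands still between calls to the robot, and variables do not carry over. Pictures are saved under pics/ and viewed, and the job is handed in when it is done.

Besides the shell and the picture viewer there is one more tool, called as name(argument=value, ...) on one line, values as JSON. jog_arm: Moves the arm, as the interface text tells. Its arguments: {"type":"object","properties":{"plan":{"type":"array","items":{"type":"object","properties":{"travel":{"type":"array","items":{"type":"number"}},"twist":{"type":"number"},"claw":{"type":"number"}}}},"squeeze":{"type":"number"}},"required":["plan"]}

```bash
ls; mkdir -p pics; cat > h.py <<'E'
import numpy as np, cv2
from workcell import env
def save(img,n): cv2.imwrite('pics/'+n+'.png',cv2.cvtColor(np.ascontiguousarray(img),cv2.COLOR_RGB2BGR))
def ray(s,px,T=None):
    r,c=px; K=s['camera_matrix']; P=s['pose'] if T is None else T
    d=np.linalg.inv(K)@np.array([c,r,1.]); d=np.array([d[0],-d[1],-d[2]])
    return P[:3,3],P[:3,:3]@d
def atz(s,px,z,T=None):
    o,d=ray(s,px,T); return o+d*(z-o[2])/d[2]
def proj(s,p,T=None):
    P=s['pose'] if T is None else T
    q=np.linalg.inv(P)@np.append(p,1); v=s['camera_matrix']@np.array([q[0],-q[1],-q[2]]); return v[1]/v[2],v[0]/v[2]
E
python3 - <<'E'
from h import *
print(env.read_state())
for n in ['scene','top']:
    s=env.snapshot(n); save(s['color'],n+'0'); print(n,s.keys(),s['camera_matrix'].tolist(),s['pose'].round(3).tolist())
    for l,z in [('marker',0),('wheel_mid',.101),('wheel_axle',.054),('window',.091),('print_key_top',.07),('stain_jar',0),('dropper',0),('reagent',0),('lens_pot',0),('slide_box',0)]:
        for r in env.place_of(l,s)[:3]: print(l,r['p'],np.round(r['pixel'],1),atz(s,r['pixel'],z).round(4))
E
```

```text
pics
{'time': 0.0, 'joints': array([ 1.05136862e+00,  3.00486273e-01,  1.52162983e+00,  3.18291314e-05,
        1.32071446e+00, -6.66314222e-02]), 'joint_vel': array([-1.14975295e-03,  3.53409659e-04, -5.10388521e-05, -1.30846704e-03,
        1.60250987e-03, -3.92200045e-04]), 'joint_efforts': array([-1.75237137e-04, -5.43506134e+01, -3.61791337e+01, -4.00415146e-06,
        3.94998671e-03,  3.81922428e-05]), 'tool_pos': array([0.24050824, 0.49436209, 0.24469237]), 'ee_rot': array([ 2.24472848e-01,  9.74480147e-01, -5.88114538e-04, -1.93546552e-04]), 'ft_force': array([0.34671726, 0.09345739, 0.07360354]), 'wrist_torque': array([ 0.09022467, -0.02109012, -0.00119385]), 'gripper_width': 0.08533570322102145}
scene dict_keys(['color', 'camera_matrix', 'pose', 'shot']) [[493.6708361897709, 0.0, 323.46686780706307], [0.0, 493.6708361897709, 197.76706991305153], [0.0, 0.0, 1.0]] [[-0.234, -0.836, 0.496, 1.08], [0.972, -0.206, 0.112, 0.141], [0.009, 0.509, 0.861, 1.168], [0.0, 0.0, 0.0, 1.0]]
marker 0.82 [120.6 240.5] [ 0.2029 -0.3171  0.    ]
marker 0.55 [237.2 298.8] [ 0.5387 -0.0449  0. 
[... 1604 characters left out ...]

wheel_axle 0.35 [218.7 337.3] [ 0.4171 -0.072   0.054 ]
window 0.8 [308.8 443.9] [ 0.1941 -0.3168  0.091 ]
window 0.77 [169.4 325.2] [ 0.5373 -0.0435  0.091 ]
print_key_top 0.57 [166.6 301.5] [0.5501 0.0155 0.07  ]
print_key_top 0.55 [308.2 418.7] [ 0.1931 -0.2626  0.07  ]
stain_jar 0.77 [132.5 309. ] [ 0.6595 -0.0049  0.    ]
dropper 0.49 [129.8 335.9] [ 0.6654 -0.079   0.    ]
reagent 0.82 [225.4 176.9] [0.413  0.3541 0.    ]
reagent 0.32 [137.6 177.4] [0.6536 0.3558 0.    ]
lens_pot 0.52 [219.5 336.3] [ 0.4184 -0.0727  0.    ]
lens_pot 0.49 [129.4 332.4] [ 0.6667 -0.0694  0.    ]
slide_box 0.91 [213.8 455.8] [ 0.4259 -0.3949  0.    ]
slide_box 0.39 [165.9 339. ] [ 0.5643 -0.0844  0.    ]
```

View pics/scene0.png

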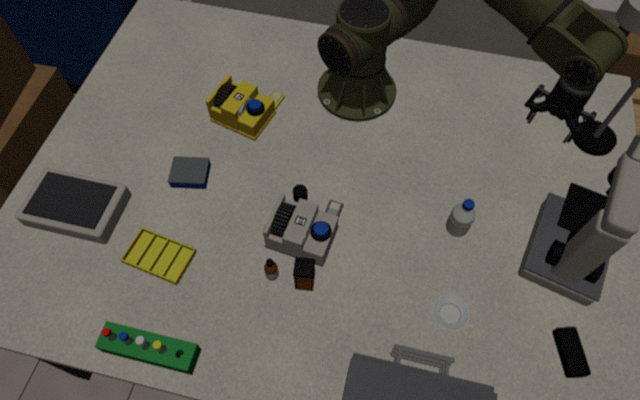

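View pics/top0.png

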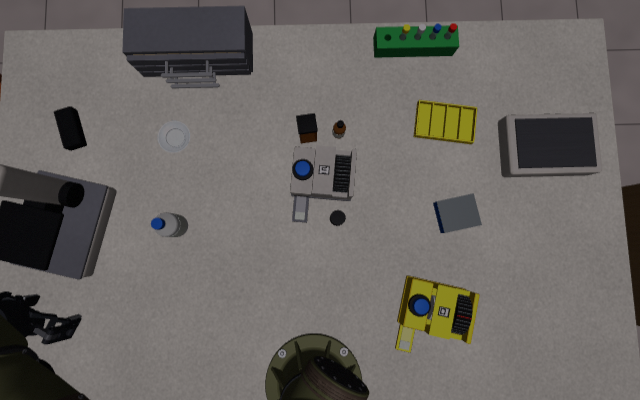

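```bash
python3 - <<'E'
import cv2
a=cv2.imread('pics/scene0.png')[170:310,230:390]; b=cv2.imread('pics/top0.png')[110:240,270:390]
cv2.imwrite('pics/c1.png',cv2.resize(a,None,fx=4.5,fy=4.2,interpolation=2)); cv2.imwrite('pics/c2.png',cv2.resize(b,None,fx=4.5,fy=4.5,interpolation=2))
E
```

```text
(no output)
```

View pics/c1.png

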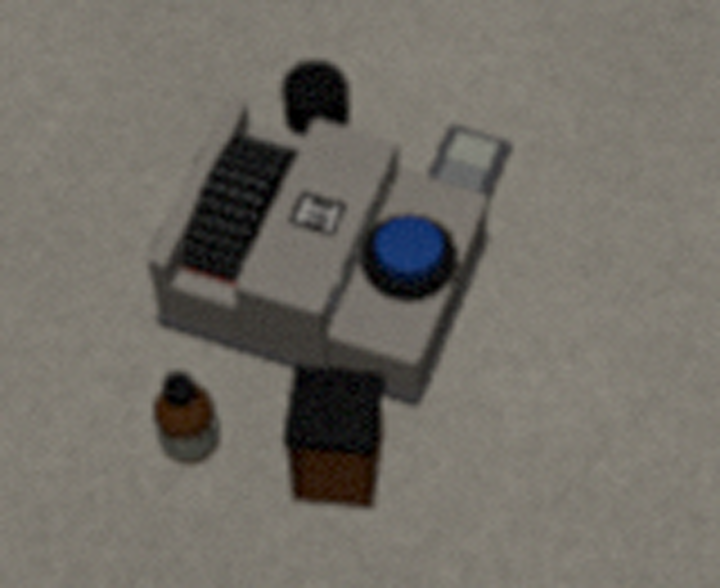

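View pics/c2.png

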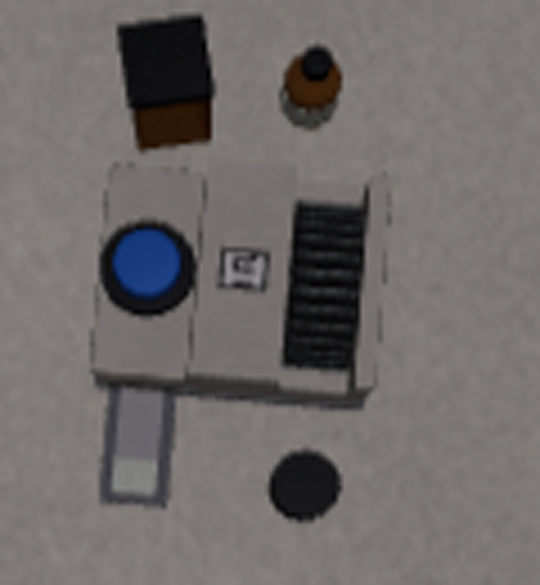

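The white marker is at top (174,323) / scene (237,299). The yellow look-alike at top (312,435) / scene (110,245) is not meant. The crops confirm a white housing with a wheel, a window and a blue key. Next I move over it for a wrist view.

jog_arm(plan=[{"travel":[-31,-25,-4],"twist":-0.07,"claw":0},{"travel":[-62,-50,-8],"twist":-0.14,"claw":0},{"travel":[-93,-75,-12],"twist":-0.21,"claw":0},{"travel":[-124,-100,-16],"twist":-0.28,"claw":0},{"travel":[-155,-125,-20],"twist":-0.35,"claw":0}], squeeze=40)

```text
time: 1.52
tool_pos: [0.3256, 0.3126, 0.2655]
ee_rot: [0.049, 0.999, 0.0, 0.0]
ft_force: [1.6, 0.8, -0.7]
gripper_width: 0.0257
```

```bash
cat >> h.py <<'E'
from scipy.spatial.transform import Rotation as Rn
def tool():
    st=env.read_state(); T=np.eye(4); T[:3,:3]=Rn.from_quat(st['ee_rot']).as_matrix(); T[:3,3]=st['tool_pos']; return st,T
def info():
    st,T=tool(); print('t',round(st['time'],2),'pos',(st['tool_pos']*1e3).round(1),'xang',np.degrees(np.arctan2(T[1,0],T[0,0])).round(2),'F',st['ft_force'].round(2),'w',round(st['gripper_width'],4)); return st,T
def to(p):
    st,T=info(); print('tool delta mm',(T[:3,:3].T@(np.array(p)-T[:3,3])*1e3).round(1))
E
python3 -c "
from h import *
to([.5,-.05,.30])"
```

```text
t 1.52 pos [325.6 312.6 265.5] xang 174.34 F [ 1.61  0.83 -0.71] w 0.0257
tool delta mm [-209.4 -343.7  -34.5]
```

jog_arm(plan=[{"travel":[-20,-34,-4],"twist":0,"claw":0},{"travel":[-40,-68,-8],"twist":0,"claw":0},{"travel":[-60,-102,-12],"twist":0,"claw":0},{"travel":[-80,-136,-16],"twist":0,"claw":0},{"travel":[-100,-170,-20],"twist":0,"claw":0}])

```text
time: 1.93
tool_pos: [0.4076, 0.1331, 0.2858]
ee_rot: [0.051, 0.999, 0.0, 0.0]
ft_force: [-0.3, 1.6, -0.8]
gripper_width: 0.0002
```

jog_arm(plan=[{"travel":[-20,-34,-4],"twist":0,"claw":0},{"travel":[-40,-68,-8],"twist":0,"claw":0},{"travel":[-60,-102,-12],"twist":0,"claw":0},{"travel":[-80,-136,-16],"twist":0,"claw":0},{"travel":[-100,-170,-20],"twist":0,"claw":0}])

```text
time: 2.35
tool_pos: [0.4897, -0.0465, 0.3057]
ee_rot: [0.051, 0.999, -0.0, 0.0]
ft_force: [0.8, 1.0, -0.9]
gripper_width: -0.0001
```

```bash
python3 -c "
from h import *
st,T=info()
s=env.snapshot('wrist'); print(s['T_tool_cam'].round(3).tolist(), s['camera_matrix'].round(1).tolist(), [k for k in s])
C=T@s['T_tool_cam']; save(s['color'],'w1')
for l,z in [('wheel_mid',.101),('window',.091),('print_key_top',.07),('marker',0)]:
    for r in env.place_of(l,s)[:2]: print(l,r['p'],np.round(r['pixel'],1),atz(s,r['pixel'],z,C).round(4))
"
```

```text
t 2.35 pos [489.7 -46.5 305.7] xang 174.1 F [ 0.79  1.03 -0.86] w -0.0001
[[0.001, 0.948, 0.317, 0.081], [1.0, -0.001, -0.0, 0.0], [0.0, 0.317, -0.948, -0.13], [0.0, 0.0, 0.0, 1.0]] [[314.3, 0.0, 321.7], [0.0, 314.3, 206.8], [0.0, 0.0, 1.0]] ['color', 'camera_matrix', 'T_tool_cam', 'shot']
wheel_mid 0.96 [218.4 292.8] [ 0.5309 -0.0834  0.101 ]
window 0.94 [216.5 334. ] [ 0.5371 -0.0366  0.091 ]
print_key_top 0.76 [212.3 379.6] [0.5451 0.02   0.07  ]
print_key_top 0.67 [219.9 296.8] [ 0.5447 -0.0829  0.07  ]
marker 0.89 [193.7 329.9] [ 0.5354 -0.039  -0.    ]
marker 0.22 [216.9 334.4] [ 0.5716 -0.0357  0.    ]
```

View pics/w1.png

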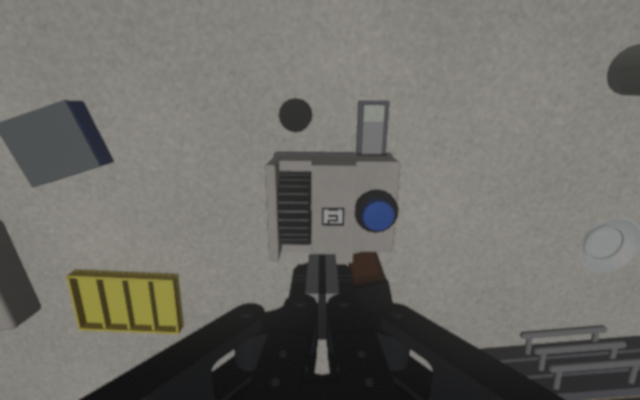

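```bash
python3 -c "
from h import *
im=cv2.imread('pics/w1.png')
c=cv2.resize(im[140:270,260:410],None,fx=5,fy=4.5,interpolation=2); cv2.imwrite('pics/w1c.png',c)
d=cv2.rotate(cv2.resize(im[204:230,318:350],None,fx=16,fy=16,interpolation=2),cv2.ROTATE_180); cv2.imwrite('pics/w1d.png',d)
"
```

```text
(no output)
```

View pics/w1c.png

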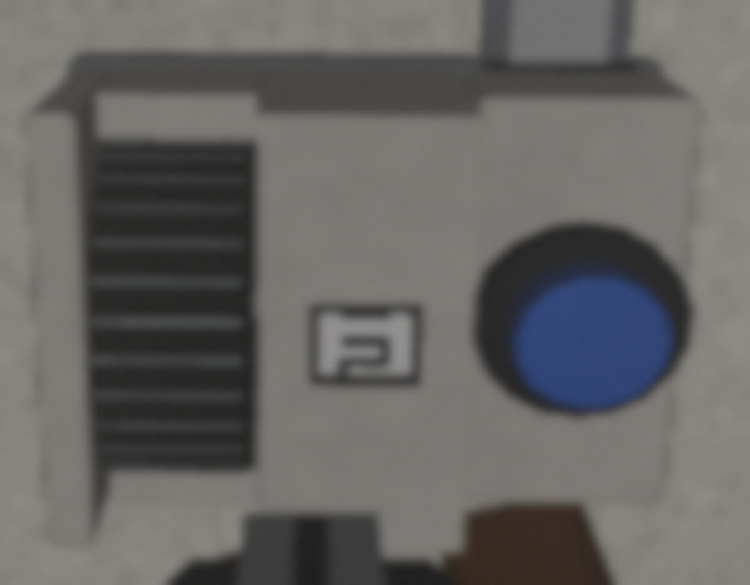

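View pics/w1d.png

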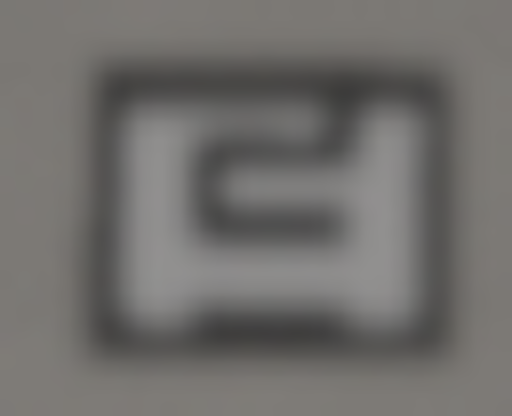

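The picture shows the lower part of a 2 with the top of the next digit below it, so the drum reads about 2.2. The marker's yaw is about -0.10 and the tool is already aligned with it. Now down above the wheel.

```bash
python3 -c "
from h import *
to([.521,-.081,.128])"
```

```text
t 2.6 pos [489.1 -44.1 305.1] xang 174.09 F [-0.05  0.97  0.19] w -0.0001
tool delta mm [-35.6 -33.5 177. ]
```

jog_arm(plan=[{"travel":[-9,-8,37],"twist":0,"claw":0},{"travel":[-18,-17,75],"twist":0,"claw":0},{"travel":[-27,-25,113],"twist":0,"claw":0},{"travel":[-36,-33,150],"twist":0,"claw":0},{"travel":[-36,-33,170],"twist":0,"claw":0}])

```text
time: 3.02
tool_pos: [0.521, -0.0802, 0.1315]
ee_rot: [0.051, 0.999, 0.0, -0.002]
ft_force: [0.0, 0.3, -0.6]
gripper_width: 0.0001
```

```bash
python3 -c "
from h import *
s=env.snapshot('scene');save(cv2.resize(s['color'][130:330,200:420],None,fx=3.5,fy=2.95,interpolation=2),'s2')
st,T=info()
s=env.snapshot('wrist'); C=T@s['T_tool_cam']; save(s['color'],'w2')
for l,z in [('wheel_mid',.101),('window',.091),('print_key_top',.07),('marker',0)]:
    for r in env.place_of(l,s)[:2]: print(l,r['p'],np.round(r['pixel'],1),atz(s,r['pixel'],z,C).round(4))
"
```

```text
t 3.07 pos [519.5 -79.5 129.1] xang 174.17 F [-1.49  1.05 -5.04] w 0.0001
wheel_mid 0.18 [214.1 369.3] [ 0.4979 -0.0513  0.101 ]
window 0.74 [267.3 394.3] [ 0.537  -0.0369  0.091 ]
print_key_top 0.95 [264.4 481.8] [0.5528 0.0262 0.07  ]
marker 0.65 [218.5 367. ] [ 0.5387 -0.0409  0.    ]
marker 0.61 [373.4  56.8] [ 0.6787 -0.3743  0.    ]
```

View pics/w2.png

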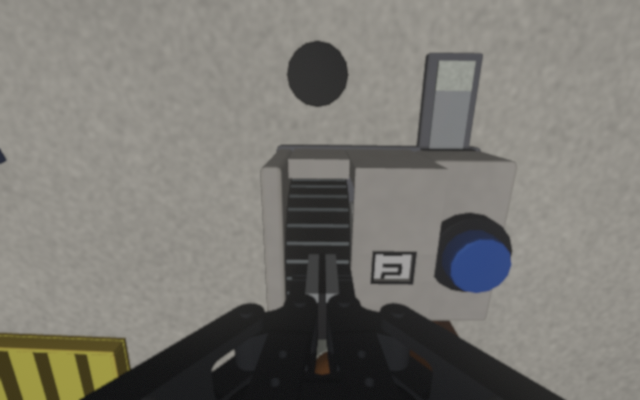

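View pics/s2.png

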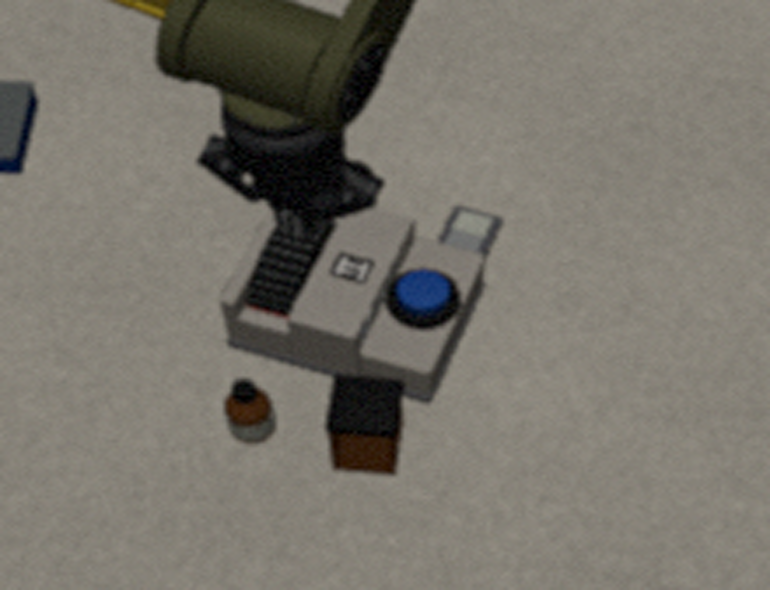

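jog_arm(plan=[{"travel":[0,0,0],"twist":0,"claw":0},{"travel":[0,0,0],"twist":0,"claw":0},{"travel":[0,0,0],"twist":0,"claw":0},{"travel":[0,0,0],"twist":0,"claw":0},{"travel":[0,0,0],"twist":0,"claw":0}])

```text
time: 3.73
tool_pos: [0.5218, -0.0809, 0.1355]
ee_rot: [0.051, 0.999, -0.0, 0.0]
ft_force: [-0.9, 0.3, 0.4]
gripper_width: 0.0002
```

jog_arm(plan=[{"travel":[0,0,4],"twist":0,"claw":0},{"travel":[0,0,8],"twist":0,"claw":0},{"travel":[0,0,11],"twist":0,"claw":0},{"travel":[0,0,12.5],"twist":0,"claw":0},{"travel":[0,0,13],"twist":0,"claw":0}])

```text
time: 4.15
tool_pos: [0.5216, -0.0809, 0.1217]
ee_rot: [0.051, 0.999, 0.0, -0.0]
ft_force: [0.4, 0.4, -0.3]
gripper_width: 0.0
```

jog_arm(plan=[{"travel":[0,0,0.5],"twist":0,"claw":0},{"travel":[0,0,1],"twist":0,"claw":0},{"travel":[0,0,1.5],"twist":0,"claw":0},{"travel":[0,0,2],"twist":0,"claw":0},{"travel":[0,0,2],"twist":0,"claw":0}])

```text
time: 4.57
tool_pos: [0.5218, -0.0809, 0.1202]
ee_rot: [0.051, 0.999, -0.0, -0.0]
ft_force: [0.7, 0.5, -0.1]
gripper_width: 0.0003
```

jog_arm(plan=[{"travel":[0,0,0.5],"twist":0,"claw":0},{"travel":[0,0,1],"twist":0,"claw":0},{"travel":[0,0,1.5],"twist":0,"claw":0},{"travel":[0,0,1.5],"twist":0,"claw":0},{"travel":[0,0,1.5],"twist":0,"claw":0}])

```text
time: 4.98
tool_pos: [0.5219, -0.081, 0.1189]
ee_rot: [0.051, 0.999, -0.0, 0.0]
ft_force: [-0.8, -0.8, 2.2]
gripper_width: -0.0004
```

jog_arm(plan=[{"travel":[0,0,0.5],"twist":0,"claw":0},{"travel":[0,0,1],"twist":0,"claw":0},{"travel":[0,0,1.5],"twist":0,"claw":0},{"travel":[0,0,1.5],"twist":0,"claw":0},{"travel":[0,0,1.5],"twist":0,"claw":0}])

```text
time: 5.4
tool_pos: [0.522, -0.0811, 0.1177]
ee_rot: [0.051, 0.999, -0.0, 0.0]
ft_force: [-3.0, -2.2, 7.4]
gripper_width: 0.0
```

jog_arm(plan=[{"travel":[0,0,0.5],"twist":0,"claw":0},{"travel":[-2,0,0.5],"twist":0,"claw":0},{"travel":[-4,0,0.5],"twist":0,"claw":0},{"travel":[-6,0,0.5],"twist":0,"claw":0},{"travel":[-8,0,0.5],"twist":0,"claw":0}])

```text
time: 5.82
tool_pos: [0.5297, -0.082, 0.1173]
ee_rot: [0.051, 0.999, -0.0, -0.0]
ft_force: [-5.1, -2.5, 10.1]
gripper_width: -0.0001
```

```bash
python3 -c "
from h import *
info()
s=env.snapshot('wrist'); save(cv2.resize(s['color'][200:330,230:430],None,fx=4,fy=4,interpolation=2),'w3');info()
"
```

```text
t 5.82 pos [529.7 -82.  117.3] xang 174.11 F [-5.06 -2.49 10.14] w -0.0001
t 5.87 pos [530.  -82.  117.3] xang 174.11 F [-5.58 -2.35  8.99] w -0.0002
```

View pics/w3.png

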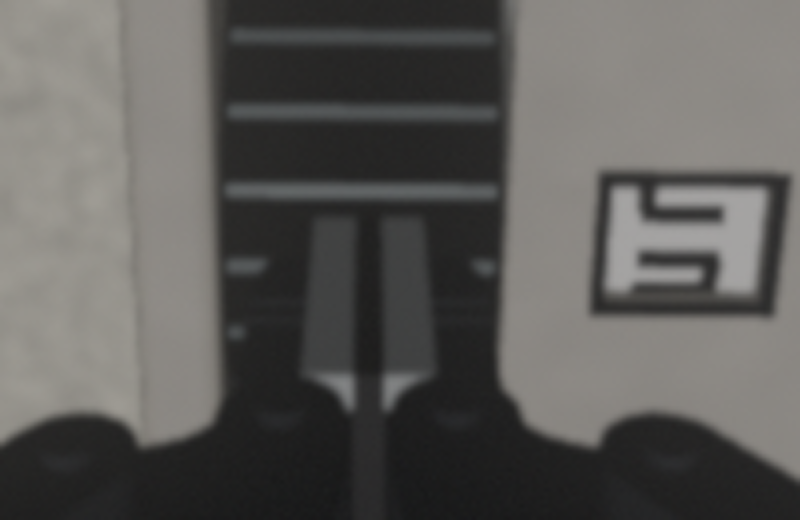

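jog_arm(plan=[{"travel":[-2.5,0,0],"twist":0,"claw":0},{"travel":[-5,0,0],"twist":0,"claw":0},{"travel":[-7.5,0,0],"twist":0,"claw":0},{"travel":[-10,0,0],"twist":0,"claw":0},{"travel":[-12,0,0],"twist":0,"claw":0}])

```text
time: 6.28
tool_pos: [0.5417, -0.0832, 0.1173]
ee_rot: [0.051, 0.999, -0.0, -0.0]
ft_force: [-4.8, -2.5, 9.4]
gripper_width: -0.0002
```

Force is steady at 9–10 N. I continue a bit past the flat, following the arc down.

jog_arm(plan=[{"travel":[-2,0,0.1],"twist":0,"claw":0},{"travel":[-4,0,0.2],"twist":0,"claw":0},{"travel":[-6,0,0.4],"twist":0,"claw":0},{"travel":[-6,0,0.4],"twist":0,"claw":0},{"travel":[-6,0,0.4],"twist":0,"claw":0}])

```text
time: 6.7
tool_pos: [0.5478, -0.0836, 0.1167]
ee_rot: [0.051, 0.999, -0.0, 0.0]
ft_force: [-1.7, -0.3, 6.7]
gripper_width: -0.0001
```

```bash
python3 -c "
from h import *
info()
s=env.snapshot('wrist'); save(cv2.resize(s['color'][200:330,230:430],None,fx=4,fy=4,interpolation=2),'w4');info()
"
```

```text
t 6.7 pos [547.8 -83.6 116.7] xang 174.11 F [-1.73 -0.28  6.71] w -0.0001
t 6.75 pos [547.8 -83.6 116.8] xang 174.11 F [-1.23  0.13  6.78] w 0.0
```

View pics/w4.png

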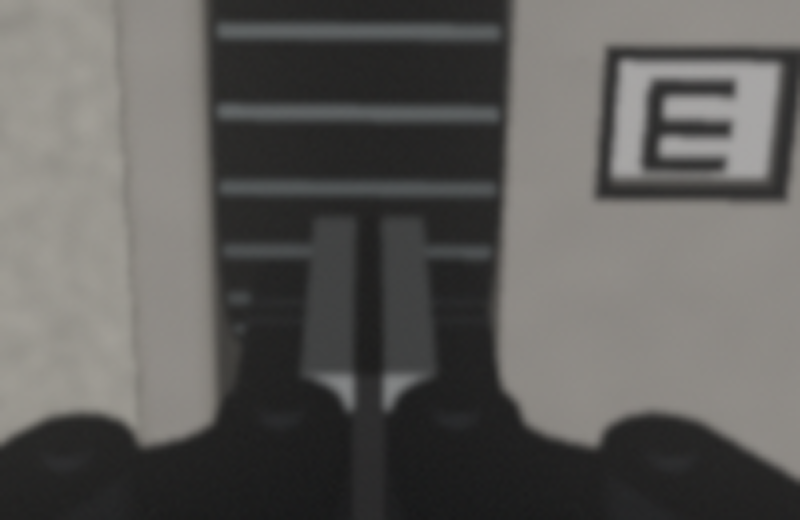

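jog_arm(plan=[{"travel":[0,0,-4],"twist":0,"claw":0},{"travel":[4,0,-8],"twist":0,"claw":0},{"travel":[14,0,-8],"twist":0,"claw":0},{"travel":[24,0,-8],"twist":0,"claw":0},{"travel":[28,0,-7],"twist":0,"claw":0}])

```text
time: 7.17
tool_pos: [0.5188, -0.0805, 0.1235]
ee_rot: [0.051, 0.999, 0.0, -0.0]
ft_force: [0.5, 0.2, 1.1]
gripper_width: 0.0
```

jog_arm(plan=[{"travel":[0,0,1],"twist":0,"claw":0},{"travel":[0,0,2.5],"twist":0,"claw":0},{"travel":[0,0,4],"twist":0,"claw":0},{"travel":[0,0,5],"twist":0,"claw":0},{"travel":[0,0,5.5],"twist":0,"claw":0}])

```text
time: 7.58
tool_pos: [0.5202, -0.0809, 0.118]
ee_rot: [0.051, 0.999, -0.0, 0.0]
ft_force: [-1.7, -1.8, 5.4]
gripper_width: -0.0
```

jog_arm(plan=[{"travel":[0,0,0.6],"twist":0,"claw":0},{"travel":[0,0,1.2],"twist":0,"claw":0},{"travel":[-3,0,1.2],"twist":0,"claw":0},{"travel":[-6,0,1.2],"twist":0,"claw":0},{"travel":[-9,0,1.2],"twist":0,"claw":0}])

```text
time: 8.0
tool_pos: [0.5289, -0.082, 0.1172]
ee_rot: [0.051, 0.999, -0.0, -0.0]
ft_force: [-5.0, -2.1, 8.7]
gripper_width: 0.0001
```

jog_arm(plan=[{"travel":[-3,0,0],"twist":0,"claw":0},{"travel":[-6,0,0],"twist":0,"claw":0},{"travel":[-9,0,0],"twist":0,"claw":0},{"travel":[-12,0,0],"twist":0,"claw":0},{"travel":[-13,0,0],"twist":0,"claw":0}])

```text
time: 8.42
tool_pos: [0.5421, -0.0833, 0.1172]
ee_rot: [0.051, 0.999, -0.0, 0.0]
ft_force: [-4.7, -2.1, 8.5]
gripper_width: 0.0002
```

```bash
python3 -c "
from h import *
info()
s=env.snapshot('wrist'); save(cv2.resize(s['color'][200:330,230:430],None,fx=4,fy=4,interpolation=2),'w5');info()
"
```

```text
t 8.42 pos [542.1 -83.3 117.2] xang 174.11 F [-4.71 -2.14  8.46] w 0.0002
t 8.47 pos [542.1 -83.3 117.2] xang 174.11 F [-3.88 -1.59  8.62] w -0.0003
```

View pics/w5.png

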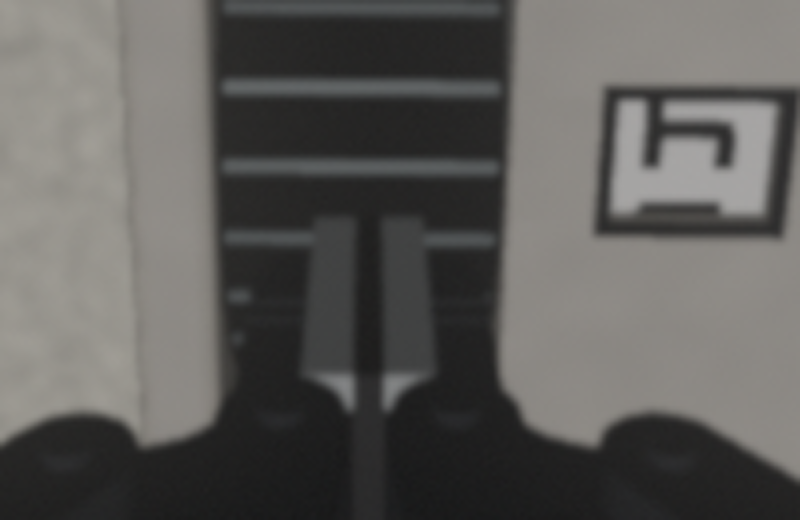

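jog_arm(plan=[{"travel":[0,0,-4],"twist":0,"claw":0},{"travel":[4,0,-8],"twist":0,"claw":0},{"travel":[14,0,-8],"twist":0,"claw":0},{"travel":[21,0,-7],"twist":0,"claw":0},{"travel":[23,0,-6],"twist":0,"claw":0}])

```text
time: 8.88
tool_pos: [0.5179, -0.0804, 0.1226]
ee_rot: [0.051, 0.999, 0.0, -0.0]
ft_force: [0.1, 0.2, 0.2]
gripper_width: 0.0003
```

jog_arm(plan=[{"travel":[0,0,1.5],"twist":0,"claw":0},{"travel":[0,0,3.5],"twist":0,"claw":0},{"travel":[0,0,5],"twist":0,"claw":0},{"travel":[0,0,6],"twist":0,"claw":0},{"travel":[0,0,6.3],"twist":0,"claw":0}])

```text
time: 9.3
tool_pos: [0.5193, -0.081, 0.1168]
ee_rot: [0.051, 0.999, -0.0, 0.0]
ft_force: [-2.7, -2.4, 9.6]
gripper_width: 0.0002
```

jog_arm(plan=[{"travel":[-3,0,0],"twist":0,"claw":0},{"travel":[-6,0,0],"twist":0,"claw":0},{"travel":[-9,0,0],"twist":0,"claw":0},{"travel":[-12,0,0],"twist":0,"claw":0},{"travel":[-15,0,0],"twist":0,"claw":0}])

```text
time: 9.72
tool_pos: [0.5341, -0.0826, 0.117]
ee_rot: [0.051, 0.999, -0.0, 0.0]
ft_force: [-5.9, -2.2, 10.5]
gripper_width: 0.0003
```

jog_arm(plan=[{"travel":[-3,0,0],"twist":0,"claw":0},{"travel":[-6,0,0],"twist":0,"claw":0},{"travel":[-8,0,0],"twist":0,"claw":0},{"travel":[-8,0,0],"twist":0,"claw":0},{"travel":[-8,0,0],"twist":0,"claw":0}])

```text
time: 10.13
tool_pos: [0.5422, -0.0834, 0.117]
ee_rot: [0.051, 0.999, -0.0, 0.0]
ft_force: [-3.3, -2.7, 9.9]
gripper_width: -0.0002
```

```bash
python3 -c "
from h import *
info()
s=env.snapshot('wrist'); save(cv2.resize(s['color'][200:330,230:430],None,fx=4,fy=4,interpolation=2),'w6');info()
"
```

```text
t 10.13 pos [542.2 -83.4 117. ] xang 174.11 F [-3.32 -2.66  9.86] w -0.0002
t 10.18 pos [542.2 -83.4 117. ] xang 174.11 F [-2.91 -2.52  9.11] w 0.0001
```

View pics/w6.png

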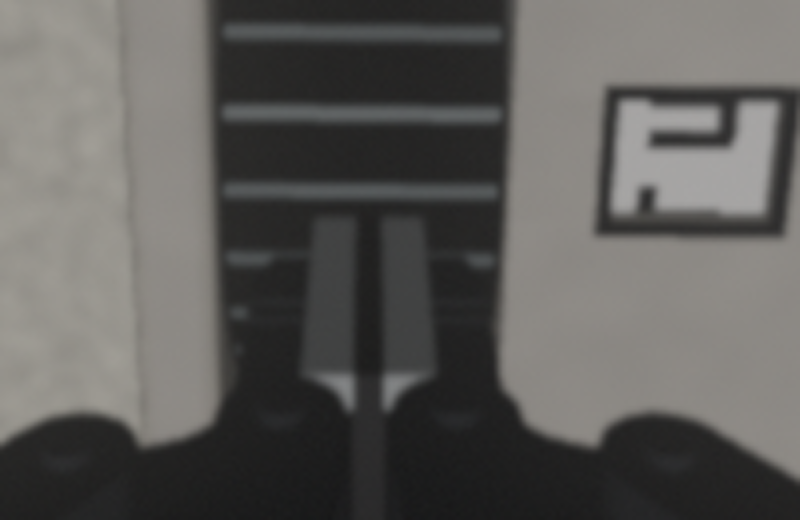

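jog_arm(plan=[{"travel":[0,0,-4],"twist":0,"claw":0},{"travel":[4,0,-8],"twist":0,"claw":0},{"travel":[12,0,-8],"twist":0,"claw":0},{"travel":[17,0,-7],"twist":0,"claw":0},{"travel":[19,0,-6],"twist":0,"claw":0}])

```text
time: 10.6
tool_pos: [0.5218, -0.0808, 0.1221]
ee_rot: [0.051, 0.999, 0.0, -0.0]
ft_force: [-0.3, 0.1, -1.7]
gripper_width: -0.0001
```

jog_arm(plan=[{"travel":[0,0,1.5],"twist":0,"claw":0},{"travel":[0,0,3.5],"twist":0,"claw":0},{"travel":[0,0,5],"twist":0,"claw":0},{"travel":[0,0,5.8],"twist":0,"claw":0},{"travel":[0,0,6],"twist":0,"claw":0}])

```text
time: 11.02
tool_pos: [0.5232, -0.0814, 0.1169]
ee_rot: [0.051, 0.999, -0.0, 0.0]
ft_force: [-3.6, -2.2, 11.2]
gripper_width: -0.0001
```

jog_arm(plan=[{"travel":[-3,0,0],"twist":0,"claw":0},{"travel":[-6,0,0],"twist":0,"claw":0},{"travel":[-9,0,0],"twist":0,"claw":0},{"travel":[-12,0,0],"twist":0,"claw":0},{"travel":[-13,0,0],"twist":0,"claw":0}])

```text
time: 11.43
tool_pos: [0.5362, -0.0828, 0.117]
ee_rot: [0.051, 0.999, -0.0, 0.0]
ft_force: [-5.3, -3.1, 10.1]
gripper_width: 0.0002
```

```bash
python3 -c "
from h import *
info()
s=env.snapshot('wrist'); save(cv2.resize(s['color'][200:330,230:430],None,fx=4,fy=4,interpolation=2),'w7');info()
"
```

```text
t 11.43 pos [536.2 -82.8 117. ] xang 174.11 F [-5.28 -3.12 10.06] w 0.0002
t 11.48 pos [536.2 -82.8 117. ] xang 174.11 F [-4.97 -2.19 10.51] w 0.0
```

View pics/w7.png

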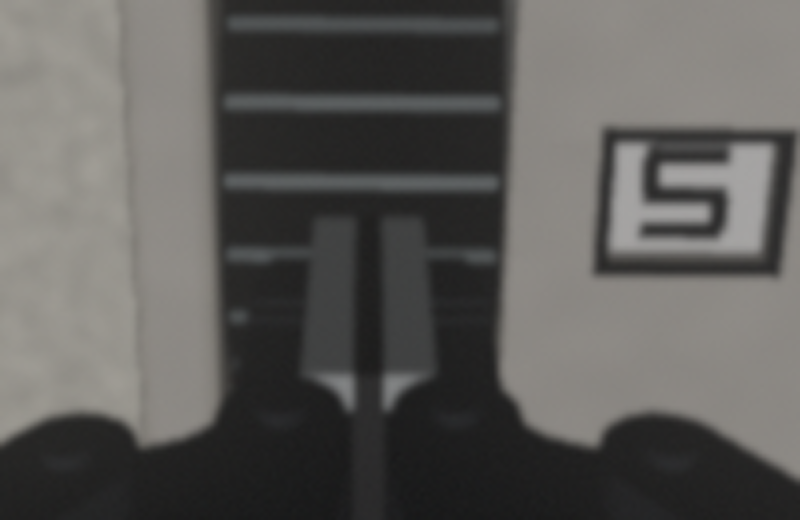

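jog_arm(plan=[{"travel":[0,0,-10],"twist":0,"claw":0},{"travel":[0,0,-35],"twist":0,"claw":0},{"travel":[-20,5,-65],"twist":0,"claw":0},{"travel":[-40,15,-80],"twist":0,"claw":0},{"travel":[-55,30,-85],"twist":0,"claw":0}])

```text
time: 11.9
tool_pos: [0.5955, -0.0587, 0.205]
ee_rot: [0.052, 0.999, -0.0, 0.003]
ft_force: [0.0, 0.9, -0.3]
gripper_width: 0.0003
```

```bash
python3 -c "
from h import *
to([.618,-.045,.2])"
```

```text
t 11.9 pos [595.5 -58.7 205. ] xang 174.04 F [ 0.01  0.94 -0.34] w 0.0003
tool delta mm [-20.9  15.9   5.1]
```

jog_arm(plan=[{"travel":[-8,5,0],"twist":0,"claw":0},{"travel":[-16,10,0],"twist":0,"claw":0},{"travel":[-22,15,0],"twist":0,"claw":0},{"travel":[-22,15,0],"twist":0,"claw":0},{"travel":[-22,15,0],"twist":0,"claw":0}])

```text
time: 12.32
tool_pos: [0.6168, -0.0454, 0.2011]
ee_rot: [0.051, 0.999, 0.0, -0.0]
ft_force: [0.2, -0.5, -0.9]
gripper_width: -0.0003
```

```bash
python3 -c "
from h import *
st,T=info()
s=env.snapshot('wrist'); C=T@s['T_tool_cam']; save(s['color'],'w8')
r=env.place_of('window',s)[0]; print(r, atz(s,r['pixel'],.091,C)); y,x=map(int,r['pixel'])
r=env.place_of('print_key_top',s)[0]; print(r, atz(s,r['pixel'],.07,C),atz(s,r['pixel'],.08,C)); 
print(C[:3,3], [proj(s,p,C) for p in [(.541,.016,.07)]])
save(cv2.resize(s['color'][y-22:y+22,x-25:x+25],None,fx=12,fy=12,interpolation=2),'w8c')
"
```

```text
t 12.32 pos [616.8 -45.4 201.1] xang 174.13 F [ 0.16 -0.49 -0.89] w -0.0003
{'pixel': [101.8, 320.3], 'p': 0.92} [ 0.53602521 -0.03785016  0.091     ]
{'pixel': [101.4, 393.1], 'p': 0.91} [0.5415181  0.01912233 0.07      ] [0.54131616 0.01697941 0.08      ]
[ 0.53624678 -0.03681564  0.33103625] [(np.float64(101.13334952708269), np.float64(389.1057517055281))]
```

View pics/w8c.png

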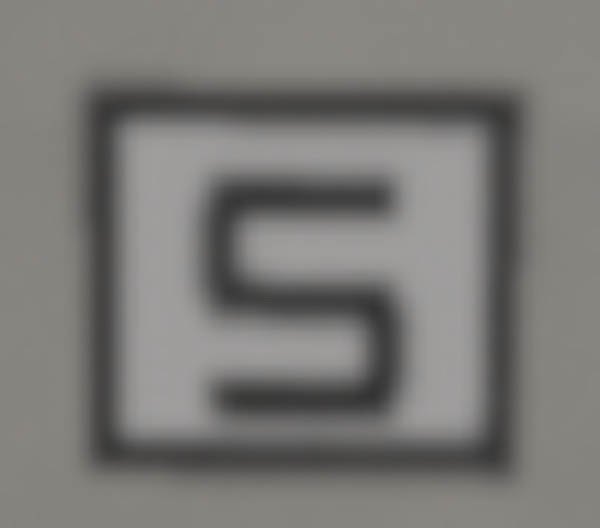

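View pics/w8.png

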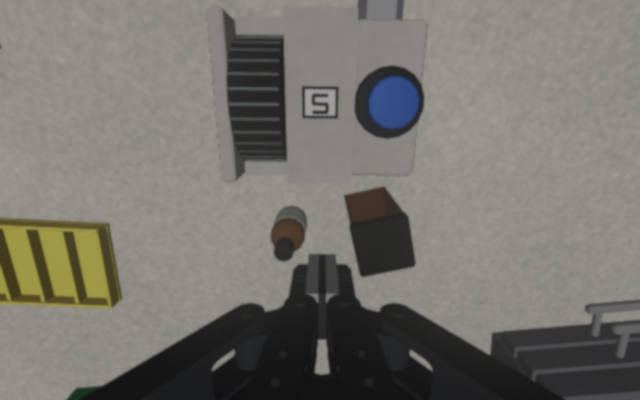

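jog_arm(plan=[{"travel":[25,-15,5],"twist":0,"claw":0},{"travel":[50,-30,20],"twist":0,"claw":0},{"travel":[70,-42,42],"twist":0,"claw":0},{"travel":[77,-45,60],"twist":0,"claw":0},{"travel":[77,-45,70],"twist":0,"claw":0}])

```text
time: 12.88
tool_pos: [0.5336, -0.083, 0.13]
ee_rot: [0.052, 0.999, 0.0, -0.001]
ft_force: [-0.2, 0.2, -1.6]
gripper_width: 0.0
```

jog_arm(plan=[{"travel":[0,0,3],"twist":0,"claw":0},{"travel":[0,0,6],"twist":0,"claw":0},{"travel":[0,0,8],"twist":0,"claw":0},{"travel":[0,0,9],"twist":0,"claw":0},{"travel":[0,0,10],"twist":0,"claw":0}])

```text
time: 13.3
tool_pos: [0.5362, -0.0822, 0.1218]
ee_rot: [0.051, 0.999, -0.0, 0.0]
ft_force: [-0.4, 0.4, -0.3]
gripper_width: 0.0
```

jog_arm(plan=[{"travel":[0,0,1],"twist":0,"claw":0},{"travel":[0,0,2],"twist":0,"claw":0},{"travel":[0,0,3],"twist":0,"claw":0},{"travel":[0,0,4],"twist":0,"claw":0},{"travel":[0,0,4.5],"twist":0,"claw":0}])

```text
time: 13.72
tool_pos: [0.5361, -0.0826, 0.1175]
ee_rot: [0.051, 0.999, -0.0, 0.001]
ft_force: [-1.2, -1.8, 8.2]
gripper_width: -0.0
```

jog_arm(plan=[{"travel":[0,0,0.3],"twist":0,"claw":0},{"travel":[0.5,0,0.5],"twist":0,"claw":0},{"travel":[1.0,0,0.5],"twist":0,"claw":0},{"travel":[1.5,0,0.5],"twist":0,"claw":0},{"travel":[1.8,0,0.5],"twist":0,"claw":0}])

```text
time: 14.13
tool_pos: [0.5351, -0.0825, 0.1177]
ee_rot: [0.051, 0.999, -0.0, 0.002]
ft_force: [3.9, -1.6, 7.9]
gripper_width: 0.0006
```

jog_arm(plan=[{"travel":[0,0,-10],"twist":0,"claw":0},{"travel":[0,0,-35],"twist":0,"claw":0},{"travel":[-20,5,-65],"twist":0,"claw":0},{"travel":[-40,15,-80],"twist":0,"claw":0},{"travel":[-57,30,-85],"twist":0,"claw":0}])

```text
time: 14.55
tool_pos: [0.5953, -0.0587, 0.2054]
ee_rot: [0.052, 0.999, -0.0, 0.002]
ft_force: [-0.2, 0.7, -0.2]
gripper_width: -0.0
```

jog_arm(plan=[{"travel":[-8,5,0],"twist":0,"claw":0},{"travel":[-16,10,0],"twist":0,"claw":0},{"travel":[-22,15,0],"twist":0,"claw":0},{"travel":[-22,15,0],"twist":0,"claw":0},{"travel":[-22,15,0],"twist":0,"claw":0}])

```text
time: 14.97
tool_pos: [0.6169, -0.0454, 0.2013]
ee_rot: [0.051, 0.999, -0.0, -0.0]
ft_force: [-0.9, 0.3, 0.1]
gripper_width: 0.0001
```

```bash
python3 -c "
from h import *
st,T=info()
s=env.snapshot('wrist'); C=T@s['T_tool_cam']; save(s['color'],'w9')
r=env.place_of('window',s)[0]; print(r, atz(s,r['pixel'],.091,C)); y,x=map(int,r['pixel'])
save(cv2.resize(s['color'][y-22:y+22,x-25:x+25],None,fx=12,fy=12,interpolation=2),'w9c')
g=s['color'][y-22:y+22,:].mean(2); print(g[:,x-6:x+6].mean(1).round(0).tolist())
"
```

```text
t 14.97 pos [616.9 -45.4 201.3] xang 174.13 F [-0.93  0.35  0.1 ] w 0.0001
{'pixel': [103.0, 320.5], 'p': 0.83} [ 0.53694364 -0.03782434  0.091     ]
[134.0, 134.0, 134.0, 130.0, 117.0, 91.0, 69.0, 87.0, 126.0, 149.0, 155.0, 145.0, 117.0, 80.0, 62.0, 87.0, 122.0, 143.0, 148.0, 144.0, 127.0, 96.0, 69.0, 76.0, 109.0, 136.0, 148.0, 150.0, 139.0, 109.0, 72.0, 65.0, 95.0, 116.0, 105.0, 77.0, 76.0, 103.0, 123.0, 130.0, 131.0, 131.0, 131.0, 131.0]
```

View pics/w9c.png

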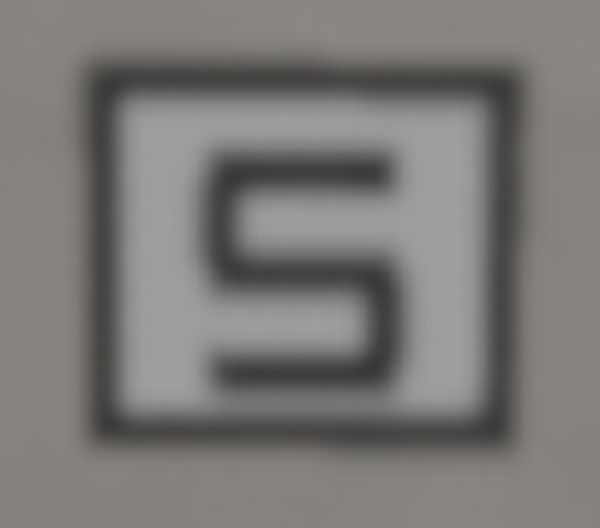

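jog_arm(plan=[{"travel":[25,-15,5],"twist":0,"claw":0},{"travel":[50,-30,20],"twist":0,"claw":0},{"travel":[70,-42,42],"twist":0,"claw":0},{"travel":[77,-45,60],"twist":0,"claw":0},{"travel":[77,-45,70],"twist":0,"claw":0}])

```text
time: 15.48
tool_pos: [0.5338, -0.0831, 0.13]
ee_rot: [0.052, 0.999, 0.0, -0.001]
ft_force: [0.5, 0.3, 0.2]
gripper_width: 0.0002
```

jog_arm(plan=[{"travel":[0,0,3],"twist":0,"claw":0},{"travel":[0,0,6],"twist":0,"claw":0},{"travel":[0,0,8],"twist":0,"claw":0},{"travel":[0,0,9],"twist":0,"claw":0},{"travel":[0,0,10],"twist":0,"claw":0}])

```text
time: 15.9
tool_pos: [0.5365, -0.0822, 0.1218]
ee_rot: [0.051, 0.999, -0.0, 0.0]
ft_force: [-0.7, 0.2, 0.1]
gripper_width: 0.0002
```

jog_arm(plan=[{"travel":[0,0,1],"twist":0,"claw":0},{"travel":[0,0,2],"twist":0,"claw":0},{"travel":[0,0,3],"twist":0,"claw":0},{"travel":[0,0,4],"twist":0,"claw":0},{"travel":[0,0,4.8],"twist":0,"claw":0}])

```text
time: 16.32
tool_pos: [0.5363, -0.0827, 0.1173]
ee_rot: [0.051, 0.999, -0.0, 0.001]
ft_force: [-1.7, -2.3, 9.4]
gripper_width: 0.0001
```

jog_arm(plan=[{"travel":[0,0,0.4],"twist":0,"claw":0},{"travel":[1,0,0.5],"twist":0,"claw":0},{"travel":[2,0,0.5],"twist":0,"claw":0},{"travel":[3,0,0.5],"twist":0,"claw":0},{"travel":[3.3,0,0.5],"twist":0,"claw":0}])

```text
time: 16.73
tool_pos: [0.5339, -0.0825, 0.1175]
ee_rot: [0.051, 0.999, -0.0, 0.002]
ft_force: [5.5, -3.6, 7.6]
gripper_width: 0.0001
```

jog_arm(plan=[{"travel":[0,0,-10],"twist":0,"claw":0},{"travel":[0,0,-35],"twist":0,"claw":0},{"travel":[-20,5,-65],"twist":0,"claw":0},{"travel":[-40,15,-80],"twist":0,"claw":0},{"travel":[-58,30,-85],"twist":0,"claw":0}])

```text
time: 17.15
tool_pos: [0.5949, -0.0586, 0.2051]
ee_rot: [0.052, 0.999, -0.0, 0.002]
ft_force: [-0.3, 0.7, 0.2]
gripper_width: -0.0002
```

jog_arm(plan=[{"travel":[-8,5,0],"twist":0,"claw":0},{"travel":[-16,10,0],"twist":0,"claw":0},{"travel":[-22,15,0],"twist":0,"claw":0},{"travel":[-22,15,0],"twist":0,"claw":0},{"travel":[-22,15,0],"twist":0,"claw":0}])

```text
time: 17.57
tool_pos: [0.6166, -0.0454, 0.2009]
ee_rot: [0.051, 0.999, 0.0, -0.0]
ft_force: [-0.8, 0.4, 0.3]
gripper_width: -0.0002
```

```bash
python3 -c "
from h import *
st,T=info()
s=env.snapshot('wrist'); C=T@s['T_tool_cam']; save(s['color'],'w10')
r=env.place_of('window',s)[0]; print(r, atz(s,r['pixel'],.091,C)); y,x=map(int,r['pixel'])
save(cv2.resize(s['color'][y-22:y+22,x-25:x+25],None,fx=12,fy=12,interpolation=2),'w10c')
g=s['color'][y-22:y+22,:].mean(2); print(g[:,x-6:x+6].mean(1).round(0).tolist())
"
```

```text
t 17.57 pos [616.6 -45.4 200.9] xang 174.13 F [-0.82  0.41  0.33] w -0.0002
{'pixel': [101.7, 320.8], 'p': 0.79} [ 0.53573307 -0.03746083  0.091     ]
[134.0, 134.0, 134.0, 134.0, 134.0, 133.0, 125.0, 102.0, 74.0, 71.0, 102.0, 133.0, 141.0, 120.0, 84.0, 62.0, 83.0, 120.0, 142.0, 149.0, 148.0, 137.0, 109.0, 75.0, 71.0, 101.0, 132.0, 147.0, 150.0, 140.0, 112.0, 75.0, 61.0, 90.0, 127.0, 141.0, 125.0, 93.0, 72.0, 88.0, 113.0, 127.0, 131.0, 131.0]
```

View pics/w10c.png

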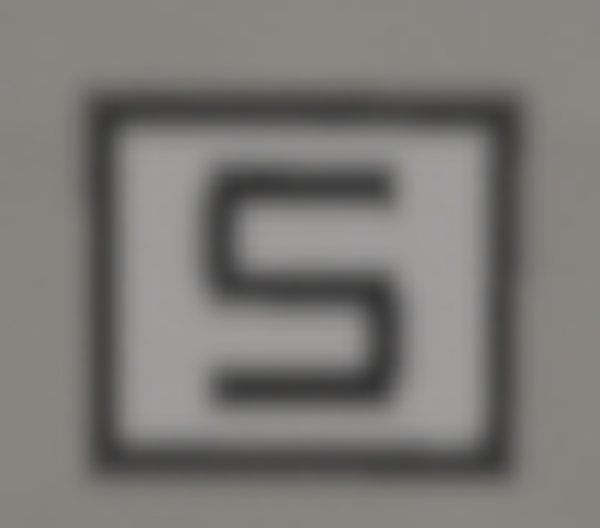

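The 5 is centred: bar mean at row 23.4, frame centre at 23.3. Next is the print key, whose height I find from the rays I already have.

```bash
python3 -c "
from h import *
s=env.snapshot('wrist'); st,T=info(); C=T@s['T_tool_cam']
r=env.place_of('print_key_top',s)[0]; print(r)
rays=[ray(s,r['pixel'],C)]
Rt=T[:3,:3]
for p,px in [((.4891,-.0441,.3051),(212.3,379.6)),((.5195,-.0795,.1291),(264.4,481.8))]:
    A=np.eye(4);A[:3,:3]=Rt;A[:3,3]=p; rays.append(ray(s,px,A@s['T_tool_cam']))
for n,px in [('scene',(229.4,321.)),('top',(166.6,301.5))]:
    q=env.snapshot(n); 
    if n=='scene' : pass
    rays.append(ray(q,px))
M=0;b=0
for o,d in rays:
    d=d/np.linalg.norm(d);P=np.eye(3)-np.outer(d,d);M=M+P;b=b+P@o
x=np.linalg.solve(M,b);print(x)
for o,d in rays: d=d/np.linalg.norm(d); print(np.linalg.norm((np.eye(3)-np.outer(d,d))@(x-o)), [(o+d*(z-o[2])/d[2]).round(4)[:2] for z in (.07,.08,.09)])
to([x[0],x[1],.13])
"
```

```text
t 17.72 pos [616.4 -45.8 201.2] xang 174.09 F [0.22 1.48 0.09] w -0.0002Traceback (most recent call last):
  File "<string>", line 4, in <module>
    r=env.place_of('print_key_top',s)[0]; print(r)
      ~~~~~~~~~~~~~~~~~~~~~~~~~~~~~~~^^^
IndexError: list index out of range
```

```bash
python3 -c "
from h import *
st,T=info();s=env.snapshot('wrist');  C=T@s['T_tool_cam']
rays=[ray(s,(101.4,393.1),C)]
Rt=T[:3,:3]
for p,px in [((.4891,-.0441,.3051),(212.3,379.6)),((.5210,-.0805,.1315),(264.4,481.8))]:
    A=np.eye(4);A[:3,:3]=Rt;A[:3,3]=p; rays.append(ray(s,px,A@s['T_tool_cam']))
for n,px in [('scene',(229.4,321.)),('top',(166.6,301.5))]:
    rays.append(ray(env.snapshot(n),px))
M=0;b=0
for o,d in rays:
    d=d/np.linalg.norm(d);P=np.eye(3)-np.outer(d,d);M=M+P;b=b+P@o
x=np.linalg.solve(M,b);print(x)
for o,d in rays: d=d/np.linalg.norm(d); print(np.linalg.norm((np.eye(3)-np.outer(d,d))@(x-o)).round(4), [(o+d*(z-o[2])/d[2]).round(4)[:2].tolist() for z in (.07,.08,.09)])
to([x[0],x[1],.13])
"
```

```text
t 17.77 pos [616.5 -45.8 201.3] xang 174.08 F [ 0.46 -0.32 -0.25] w 0.0001
[0.54333031 0.01668178 0.08619565]
0.0027 [[0.5413, 0.0188], [0.5411, 0.0167], [0.5409, 0.0145]]
0.0058 [[0.5441, 0.0222], [0.5404, 0.0206], [0.5367, 0.0191]]
0.0029 [[0.5565, 0.0263], [0.5504, 0.0211], [0.5443, 0.016]]
0.0017 [[0.5372, 0.0143], [0.5421, 0.0155], [0.547, 0.0166]]
0.0038 [[0.5501, 0.0155], [0.548, 0.0151], [0.5459, 0.0148]]
t 17.92 pos [616.7 -45.6 201.2] xang 174.09 F [0.66 0.28 0.07] w -0.0002
tool delta mm [79.4 54.4 71.2]
```

jog_arm(plan=[{"travel":[20,14,0],"twist":0,"claw":0},{"travel":[45,30,10],"twist":0,"claw":0},{"travel":[70,46,30],"twist":0,"claw":0},{"travel":[80,53,50],"twist":0,"claw":0},{"travel":[80,54,62],"twist":0,"claw":0}])

```text
time: 18.33
tool_pos: [0.5408, 0.0177, 0.1377]
ee_rot: [0.051, 0.999, 0.0, -0.001]
ft_force: [0.7, -0.4, -0.5]
gripper_width: -0.0002
```

jog_arm(plan=[{"travel":[0,0,5],"twist":0,"claw":0},{"travel":[0,0,10],"twist":0,"claw":0},{"travel":[0,0,14],"twist":0,"claw":0},{"travel":[0,0,17],"twist":0,"claw":0},{"travel":[0,0,18],"twist":0,"claw":0}])

```text
time: 18.75
tool_pos: [0.5432, 0.016, 0.1209]
ee_rot: [0.052, 0.999, -0.0, 0.0]
ft_force: [0.0, -0.8, -1.2]
gripper_width: 0.0002
```

```bash
python3 -c "
from h import *
info();s=env.snapshot('wrist'); save(cv2.resize(s['color'][100:390,140:500],None,fx=2.2,fy=2.05),'w11')
s=env.snapshot('scene');save(cv2.resize(s['color'][130:330,200:420],None,fx=3.5,fy=2.95,interpolation=2),'s11')
"
```

```text
t 18.75 pos [543.2  16.  120.9] xang 174.08 F [ 0.04 -0.84 -1.17] w 0.0002
```

View pics/w11.png

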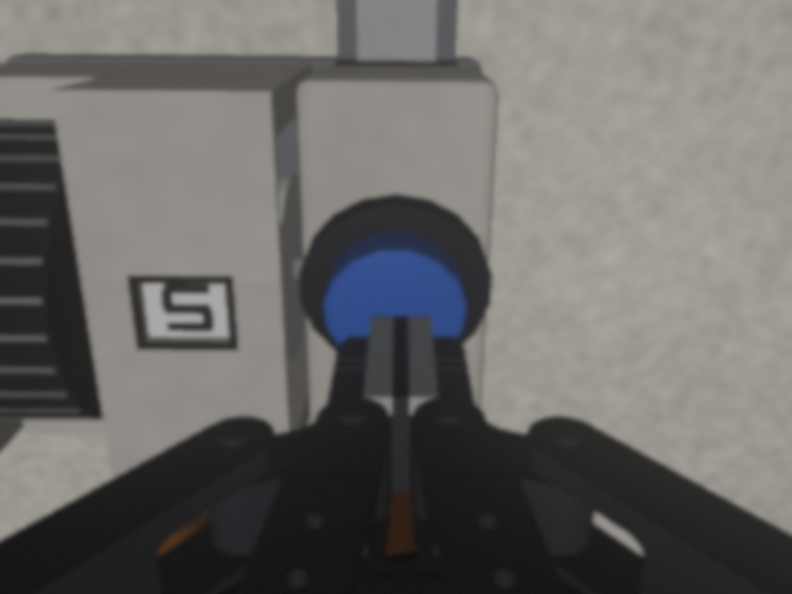

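View pics/s11.png

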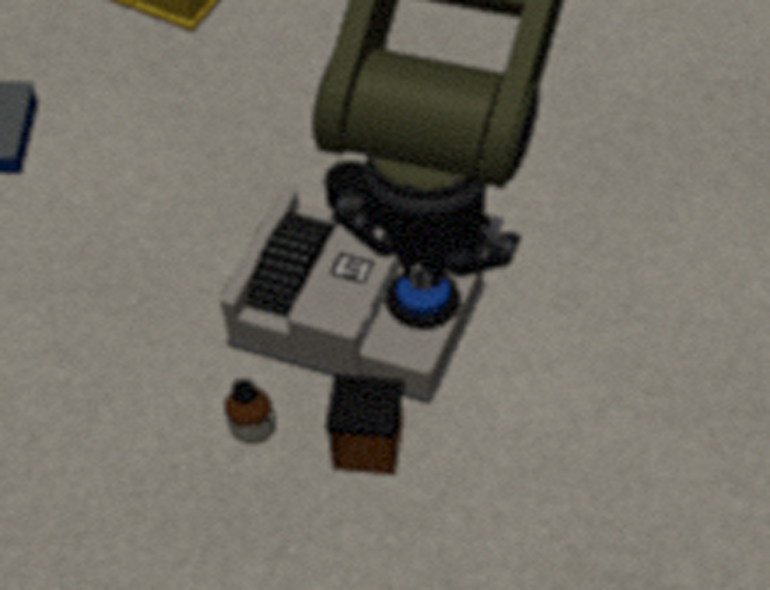

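jog_arm(plan=[{"travel":[0,0,3],"twist":0,"claw":0},{"travel":[0,0,6],"twist":0,"claw":0},{"travel":[0,0,9],"twist":0,"claw":0},{"travel":[0,0,11],"twist":0,"claw":0},{"travel":[0,0,12],"twist":0,"claw":0}])

```text
time: 19.27
tool_pos: [0.5426, 0.0165, 0.1086]
ee_rot: [0.051, 0.999, 0.0, -0.0]
ft_force: [0.4, -0.0, 0.3]
gripper_width: 0.0001
```

jog_arm(plan=[{"travel":[0,0,1],"twist":0,"claw":0},{"travel":[0,0,2],"twist":0,"claw":0},{"travel":[0,0,3],"twist":0,"claw":0},{"travel":[0,0,4],"twist":0,"claw":0},{"travel":[0,0,4],"twist":0,"claw":0}])

```text
time: 19.68
tool_pos: [0.5427, 0.0165, 0.1049]
ee_rot: [0.051, 0.999, 0.0, -0.0]
ft_force: [0.1, -0.6, 0.8]
gripper_width: -0.0001
```

jog_arm(plan=[{"travel":[0,0,1],"twist":0,"claw":0},{"travel":[0,0,2],"twist":0,"claw":0},{"travel":[0,0,3],"twist":0,"claw":0},{"travel":[0,0,4],"twist":0,"claw":0},{"travel":[0,0,4],"twist":0,"claw":0}])

```text
time: 20.1
tool_pos: [0.5429, 0.0165, 0.1011]
ee_rot: [0.051, 0.999, -0.0, 0.0]
ft_force: [-0.7, -0.2, 3.6]
gripper_width: -0.0002
```

jog_arm(plan=[{"travel":[0,0,1],"twist":0,"claw":0},{"travel":[0,0,2],"twist":0,"claw":0},{"travel":[0,0,3],"twist":0,"claw":0},{"travel":[0,0,4],"twist":0,"claw":0},{"travel":[0,0,4],"twist":0,"claw":0}])

```text
time: 20.52
tool_pos: [0.5429, 0.0165, 0.097]
ee_rot: [0.051, 0.999, 0.0, 0.0]
ft_force: [-0.9, 0.0, 5.8]
gripper_width: -0.0002
```

jog_arm(plan=[{"travel":[0,0,0.7],"twist":0,"claw":0},{"travel":[0,0,1.4],"twist":0,"claw":0},{"travel":[0,0,2],"twist":0,"claw":0},{"travel":[0,0,2],"twist":0,"claw":0},{"travel":[0,0,2],"twist":0,"claw":0}])

```text
time: 20.93
tool_pos: [0.5429, 0.0165, 0.0952]
ee_rot: [0.051, 0.999, 0.0, 0.0]
ft_force: [-1.6, 0.6, 6.6]
gripper_width: 0.0004
```

jog_arm(plan=[{"travel":[0,0,0.4],"twist":0,"claw":0},{"travel":[0,0,0.8],"twist":0,"claw":0},{"travel":[0,0,1],"twist":0,"claw":0},{"travel":[0,0,1],"twist":0,"claw":0},{"travel":[0,0,1],"twist":0,"claw":0}])

```text
time: 21.35
tool_pos: [0.5429, 0.0165, 0.0943]
ee_rot: [0.051, 0.999, 0.0, 0.0]
ft_force: [-0.9, -0.0, 6.7]
gripper_width: -0.0
```

jog_arm(plan=[{"travel":[0,0,0.4],"twist":0,"claw":0},{"travel":[0,0,0.8],"twist":0,"claw":0},{"travel":[0,0,1],"twist":0,"claw":0},{"travel":[0,0,1],"twist":0,"claw":0},{"travel":[0,0,1],"twist":0,"claw":0}])

```text
time: 21.77
tool_pos: [0.543, 0.0165, 0.094]
ee_rot: [0.051, 0.999, -0.0, 0.0]
ft_force: [-4.3, 0.6, 13.9]
gripper_width: 0.0004
```

Bottomed out at 13.9 N, under the limit. Release straight up.

jog_arm(plan=[{"travel":[0,0,-5],"twist":0,"claw":0},{"travel":[0,0,-15],"twist":0,"claw":0},{"travel":[0,0,-35],"twist":0,"claw":0},{"travel":[0,0,-65],"twist":0,"claw":0},{"travel":[0,0,-95],"twist":0,"claw":0}])

```text
time: 22.18
tool_pos: [0.5422, 0.0165, 0.1887]
ee_rot: [0.051, 0.999, -0.0, -0.001]
ft_force: [0.1, -0.0, 0.6]
gripper_width: -0.0003
```

jog_arm(plan=[{"travel":[-20,-10,-20],"twist":0,"claw":0},{"travel":[-40,-25,-20],"twist":0,"claw":0},{"travel":[-60,-40,-20],"twist":0,"claw":0},{"travel":[-80,-54,-20],"twist":0,"claw":0},{"travel":[-80,-54,-20],"twist":0,"claw":0}])

```text
time: 22.6
tool_pos: [0.6184, -0.048, 0.2076]
ee_rot: [0.052, 0.999, -0.0, -0.0]
ft_force: [-0.7, 0.4, -0.3]
gripper_width: -0.0001
```

```bash
python3 -c "
from h import *
info();s=env.snapshot('wrist'); save(s['color'],'w12')
y,x=102,320
b=cv2.imread('pics/w12.png'); cv2.imwrite('pics/w12c.png',cv2.resize(b[20:200,200:440],None,fx=3.3,fy=3.3,interpolation=2))
s=env.snapshot('scene');save(s['color'],'s12');info()
s=env.snapshot('top');save(s['color'],'t12');info()
"
```

```text
t 22.6 pos [618.4 -48.  207.6] xang 173.99 F [-0.69  0.35 -0.26] w -0.0001
t 22.7 pos [616.7 -45.9 207.4] xang 174.06 F [-0.01  0.02 -0.21] w -0.0002
t 22.75 pos [616.4 -45.3 207.7] xang 174.1 F [ 0.49 -0.27 -0.12] w 0.0002
```

View pics/w12c.png

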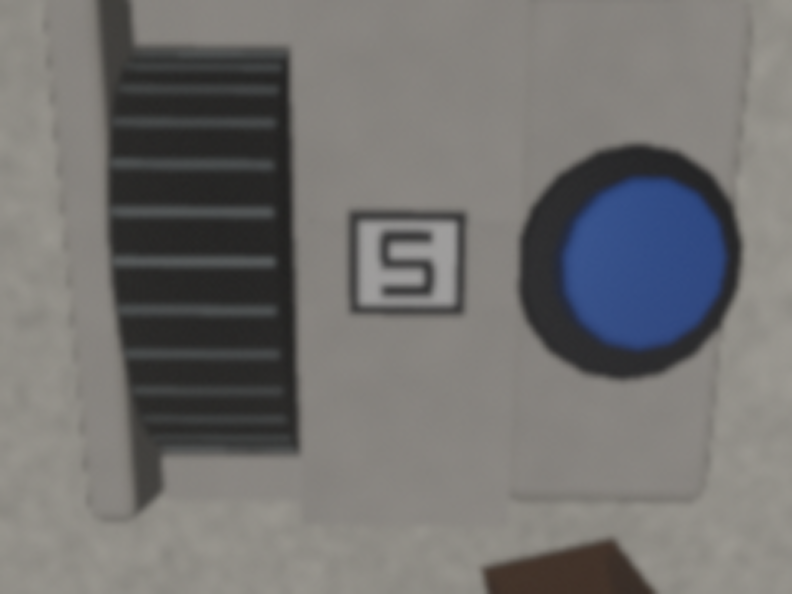

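View pics/s12.png

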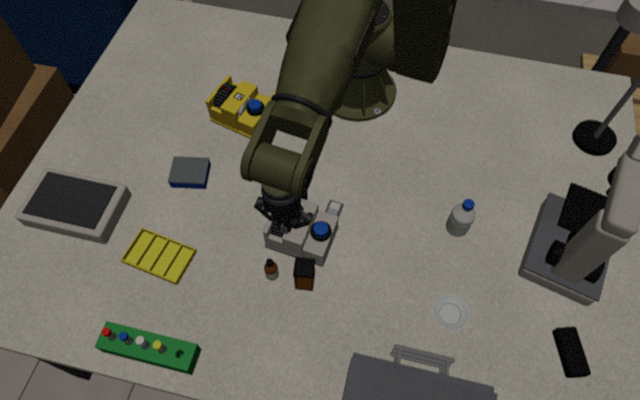

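The 5 is still centred (wrist crop 408,263), the key is back up, and everything around the marker stands where it was. Handing in.

```bash
python3 -c "
from h import *
info(); print(env.close_job())"
```

```text
t 22.75 pos [616.4 -45.3 207.7] xang 174.1 F [ 0.49 -0.27 -0.12] w 0.0002
the job is handed in; nothing more can be done
None
```

The white marker is set to 5 and has been printed once; I handed the job in at 22.75 s.

- **Wheel:** I rubbed it from about 2.2 to 5 in four forward strokes, pushing down with about 8–11 N. That left the 5 about 1 mm too far, so I rubbed it back. The first try back did not turn the wheel; the second centred the 5 in the window. From straight above, the digit centre was within about 0.1 pixel of the window centre.
- **Print:** I pressed the blue key once, straight down to its stop, with only the 5 showing. The highest force I read on the marker was about 14 N. Forces are only read at the end of each move, so a brief higher peak between readings can't be ruled out.
- **Last checks:** After I let go, the wrist picture showed the 5 still centred and the key back up. In the scene picture the boxes and glassware looked unmoved; the lens pot was hidden behind the arm there. The force reading was about zero, with the gripper clear of everything.
- **Disagreements:** The camera estimates of the key's position differed by up to about 6 mm, so I found its height by touch. The trained network also missed the key in one picture.

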